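# Pack the soldering tray

## Robot

A 6-joint arm with a two-finger parallel gripper is mounted at the origin on a cart in front of the work surface, level with it; the furniture and walls round the work are solid. World frame = base frame: x ahead of the robot, y to its left, z up, the work surface at z = 0. Lengths are in m, angles in rad, forces in N, time in s.
With the tool pointing down it reaches from about 0.375 to 0.825 m from the base axis. Payload 5.5 kg.
Tool frame: the origin (TCP) lies at the very end of the fingers, on their centre line; the grasp point (between the pads) lies 19 mm behind it; z points along the fingers, y is the direction in which the jaws open and shut (so a half turn about z gives the same grasp; the last joint's range is limited). The gripper opens to 85 mm and grips with 20 to 120 N. Pads are 22 mm wide; open, the fingers measure 114 mm over their backs; the gripper's body (76 mm by 85 mm) begins 54 mm behind the grasp point. The pads swing forward as they close: fully open they stand 13 mm farther back than shut.
Start: joints at [1.263, 0.314, -0.047, 1.21, 0, 1.571], TCP at [0.182, 0.572, 0.231] pointing down, gripper open.
Joint ranges: [-2.67, 2.67], [-0.69, 1.73], [-1.03, 1.25], [-2.08, 2.16], [-1.42, 1.45], [-3.14, 3.14]. Speed limits (rad/s): [2.39, 2.39, 3.01, 3.14, 3.14, 3.14].

## Interface

Orientations are given as a unit quaternion [x, y, z, w].
In Python, from cell import env gives the robot as it stands.
- The arm moves only by the tool play_rows, never from a script. Its argument "deltas" is one flat list of numbers, 7 for each row, row after row: the turn, a rotation vector about the world's x, y, z in degrees, then the shift along the world's x, y, z in mm, then the closure in counts, from 0 (fully open) to 255 (shut). In form: [rx, ry, rz, x, y, z, jaw, rx, ry, rz, x, y, z, jaw, ...]. A call has 1 to 20 rows; each row shifts and turns the commanded pose from where the row before left it; what a row does not reach is not made up. A row lasts 1/8 s, in which the tool goes at most 62.5 mm and 10.7 degrees, less where a joint would pass 70% of its speed; a pose out of reach is approached as far as the arm can. A call is refused whole if a number of a shift passes 62.5 or a number of a turn 10.7, either way. A call with a gripper value outside its range is refused whole. The fingers move at their own pace and stop on an object; "newtons" is the grip in N (left out, the last holds). Time passes only in rows, so rows that do not move let the fingers close. It gives the time, the measured TCP pose, the force and the opening at its end, in the units of the state.
- env.sense(): the state, without advancing time (a new reading comes with each control period).
- env.capture(name): name is "side" or "top" or "wrist"; returns a dict with "color" (384x512x3 uint8, red, green, blue), "mtx" (3x3 intrinsics, pixels), "position" and "orientation" of the camera in the world. Camera axes: x right, y up, looking along -z (the intrinsics and any distortion apply to the point x, -y, -z); pixel columns grow to the right and rows downward; lengths in m; the calibration is good to about 2 mm. A picture is of the moment at which its call begins. There is no depth.
- env.job_done(): hands the job in, once; it reports no verdict.
The state is a dict: "clock": time; "joint_pos": joint angles; "qd": joint speeds; "joint_efforts": joint torques, N m; "position": TCP position; "tcp_rot": TCP orientation; "wrist_force": force on the tool from outside, world axes, zero at the start; "moment": the same for the moment, N m; "gripper_width": opening from 0.0 (shut) to 1.0 (fully open).
Only numpy, scipy, OpenCV 4.12 (cv2) and the standard library are available. Lean on these libraries where they do the work, as an engineer would, in place of code of your own. Each camera call takes 0.05 s, during which the arm holds its last target. There are 200 camera calls.

## Task

Pack the soldering tray: set the whole soldering block down inside the four corner angles, the full spool of solder among the four wide-set pegs and the black eye loupe among the four close-set pegs, each standing flat on its board and let go. Leave the broken half block and the empty grey reel where they are.

Things in the scene. Friction and masses are not known exactly. Their poses are not given: they have to be found in the camera images.
- tray: Low fixed tray 98 (x) by 260 (y) mm with a wooden rim 9 mm high (2 mm above the boards), holding three boards side by side, 83 mm apart along its y, in any order; its place and yaw vary. Origin: centre of its underside on the bench; z up. A drill press overhangs the bench just behind it to the right and a tall cabinet stands to the left: travel along the front edge of the bench.
- block_center (a point): Whole soldering block: plain pale rectangular brick 50 (own x) by 62 (own y) by 22 mm high, loose, about 170 g, lying flat at any yaw on the bench. The point is its centre, 11 mm above its underside; z up. Pick it across the 50 mm width.
- spool_center (a point): Full spool of silver solder wire standing on its flange: round black flanges 50 mm across and 3 mm thick at bottom and top, white wire wound between them (36 mm across), 29 mm high, about 180 g, loose. The point is its centre, 14.5 mm above its underside; z up. Grip it across the flanges with the fingertips reaching nearly to the bottom flange.
- loupe_center (a point): Eye loupe: small black slightly tapered round barrel, 35 mm across at its widest, 27 mm high, grey lens on top, about 30 g, loose, standing upright. The point is on its axis, 13.5 mm above its underside; z up.
- half_block_center (a point): Look-alike that stays: broken half of such a pale block, 50 (own x) by about 35 (own y) by 22 mm high, one ragged face, loose. The point is near its centre, 11 mm above its underside.
- empty_reel_center (a point): Look-alike that stays: empty grey reel, flanges 40 mm across, bare thin core, 34 mm high, standing, loose. The point is its centre, 17 mm above its underside.
- board_angles_seat (a point): Fixed wooden board 88 (x) by 82 (y) mm in the tray. Point: centre of its upper face, 7 mm above the bench, z up. This board has four steel corner angles, 8 mm high, framing a rectangle 78 (own x) by 66 (own y) mm: the soldering block lies in it with its long side along the board's x (either way round), 8 mm of play on each side. Between the angles the sides are open for the fingers.
- board_wide_seat (a point): Fixed wooden board 88 (x) by 82 (y) mm in the tray. Point: centre of its upper face, 7 mm above the bench, z up. This board has four wide-set steel pegs, 6 mm thick and 8 mm high, at +-24 mm in its x and y (34 mm from the centre): the spool stands among them with 6 to 9 mm of play.
- board_close_seat (a point): Fixed wooden board 88 (x) by 82 (y) mm in the tray. Point: centre of its upper face, 7 mm above the bench, z up. This board has four close-set steel pegs, 6 mm thick and 8 mm high, at +-18.5 mm in its x and y (26 mm from the centre): the loupe stands among them with 6 to 9 mm of play. 

How it is judged:
At the end, for the whole second after the job is handed in: Block, full spool and loupe each lie flat, upright and at rest on their own boards, within 13 mm of its centre; the block's long side within 0.35 rad of the board's x axis; half block and empty reel within 30 mm of their starts (horizontal distance between block_center and board_angles_seat below 0.013 m and z of block_center in the frame of board_angles_seat between 0.007 and 0.0145 m and angle between each of block_center, spool_center, loupe_center's own z axis and vertical below 0.1 rad and horizontal distance between spool_center and board_wide_seat below 0.013 m and z of spool_center in the frame of board_wide_seat between 0.0105 and 0.018 m and horizontal distance between loupe_center and board_close_seat below 0.013 m and z of loupe_center in the frame of board_close_seat between 0.0095 and 0.017 m and angle between the y axis of block_center and the x axis of board_angles_seat, either way round below 0.35 rad and distance of each of half_block_center, empty_reel_center from where it was at the start of the episode below 0.03 m and linear speed of each of block, spool, loupe below 0.02 m/s); the robot touches nothing.
It fails at once if the half block or the empty reel is shifted by more than 30 mm (distance of any of half_block_center, empty_reel_center from where it was at the start of the episode above 0.03 m).
It also fails if it takes over 96 s, if anything falls off the work surface, if the arm or the gripper's body presses on something with over 40 N, if the wrist force passes 120 N, or if a joint passes its speed limit or range.

## Working session

There is one attempt and no reset: what is moved stays moved. The work goes in short steps, Python scripts to look and compute and a tool call to move; the robot and the scene stay as the last step left them, time stands still between calls to the robot, and variables do not carry over. Pictures are saved under pics/ and viewed, about 12 in all and at most 16, crops included, and the job is handed in when it is done.

Besides the shell and the picture viewer there is one more tool, called after "Call:" as name(argument=value, ...) on one line, values as JSON. play_rows: Moves the arm, as the interface text tells. Its arguments: {"type":"object","properties":{"deltas":{"type":"array","items":{"type":"number"}},"newtons":{"type":"number"}},"required":["deltas"]}

```bash
mkdir -p pics; ls
cat > h.py <<'E'
import cv2,numpy as np
from scipy.spatial.transform import Rotation as R
from cell import env
def snap(n,f):
    c=env.capture(n); cv2.imwrite(f'pics/{f}.png',c['color'][:,:,::-1]); np.savez(f'pics/{f}.npz',**{k:np.array(c[k]) for k in('mtx','position','orientation')}, color=c['color'])
    return c
def p2w(f,uv,z):
    c=np.load(f'pics/{f}.npz'); r=R.from_quat(c['orientation'])
    K=c['mtx'];out=[]
    for u,v in uv:
        d=np.linalg.inv(K)@[u,v,1]; d=r.apply([d[0],-d[1],-d[2]])
        p=c['position']; out.append(p+d*(z-p[2])/d[2])
    return np.array(out)
def crop(f,x0,x1,y0,y1,s,o):
    im=cv2.imread(f'pics/{f}.png')[y0:y1,x0:x1]; cv2.imwrite(f'pics/{o}.png',cv2.resize(im,None,fx=s,fy=s,interpolation=cv2.INTER_CUBIC))
E
python3 - <<'E'
from h import *
for n in('top','side'):
    c=snap(n,n+'0');print(n,c['mtx'].tolist(),c['position'],c['orientation'],[k for k in c])
print(env.sense())
a=[cv2.imread(f'pics/{n}0.png') for n in('top','side')]
E
```

```text
pics
top [[470.1829124001594, 0.0, 248.7279856421814], [0.0, 470.1829124001594, 196.20475596741838], [0.0, 0.0, 1.0]] [ 0.3219352  -0.10638533  1.14005321] [-0.07327083  0.07020025  0.7074718  -0.69941902] ['color', 'mtx', 'position', 'orientation']
side [[436.7616181421711, 0.0, 255.43249908559895], [0.0, 436.7616181421711, 195.64778676112368], [0.0, 0.0, 1.0]] [ 0.49874252 -0.94212657  0.45567063] [ 0.52875146 -0.01258051 -0.02519325  0.84830945] ['color', 'mtx', 'position', 'orientation']
{'clock': 0.1, 'joint_pos': array([ 1.26300933e+00,  3.14193709e-01, -4.79564818e-02,  1.21019794e+00,
       -1.72888920e-06,  1.57079770e+00]), 'qd': array([-0.00077739, -0.00100627,  0.0010124 ,  0.00096015,  0.00086965,
       -0.00067764]), 'joint_efforts': array([ 2.04023534e-03, -5.40766776e+01,  3.40541625e+01,  1.11446413e-02,
        1.15335984e-04, -1.17591492e-05]), 'position': array([0.18161639, 0.57131798, 0.23050767]), 'tcp_rot': array([ 1.53287398e-01,  9.88181346e-01, -7.66865434e-04, -1.18080856e-04]), 'wrist_force': array([-0.24016068, -0.26730175, -1.41241061]), 'moment': array([-0.02639683,  0.00919621, -0.00850633]), 'gripper_width': 1.0018771808424118}
```

View pics/top0.png

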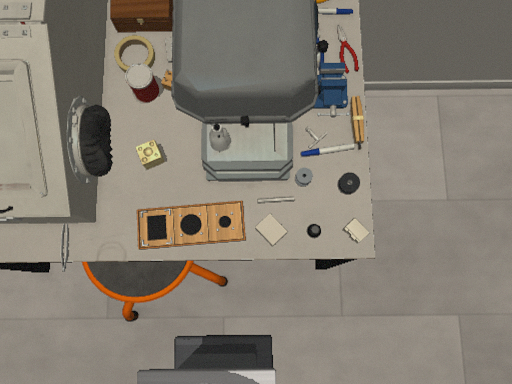

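View pics/side0.png

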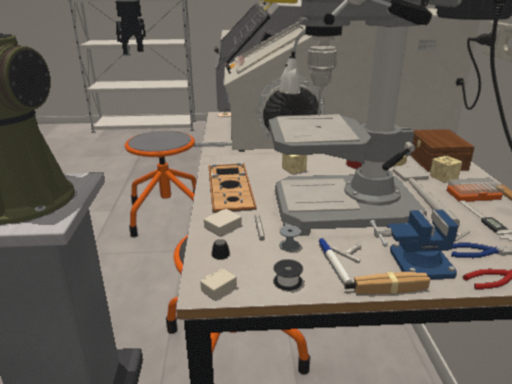

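Run:
```python
from h import *
crop('top0',125,385,160,260,3,'t0c')
print(p2w('top0',[(225,355),(157,227),(191,224),(225,221),(271,229),(314,230),(356,230),(348,183),(304,177),(276,199),(205,180),(374,258),(70,255),(138,209),(244,202),(245,240),(139,250)],0.01).round(3))
```

```text
[[ 0.183 -0.044  0.01 ]
 [ 0.481  0.12   0.01 ]
 [ 0.488  0.038  0.01 ]
 [ 0.494 -0.044  0.01 ]
 [ 0.473 -0.156  0.01 ]
 [ 0.47  -0.26   0.01 ]
 [ 0.468 -0.361  0.01 ]
 [ 0.585 -0.348  0.01 ]
 [ 0.602 -0.24   0.01 ]
 [ 0.547 -0.169  0.01 ]
 [ 0.597  0.005  0.01 ]
 [ 0.401 -0.4    0.01 ]
 [ 0.416  0.327  0.01 ]
 [ 0.526  0.168  0.01 ]
 [ 0.541 -0.091  0.01 ]
 [ 0.447 -0.093  0.01 ]
 [ 0.426  0.162  0.01 ]]
```

View pics/t0c.png

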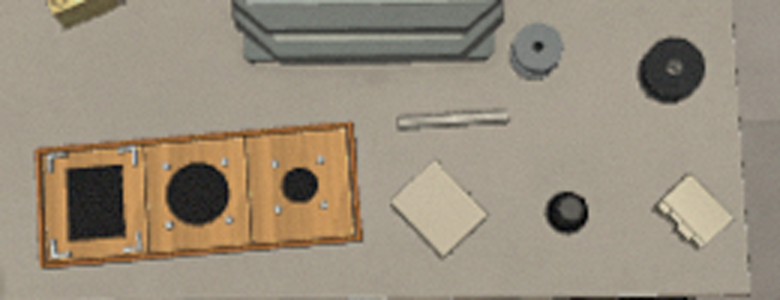

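Run:
```python
from h import *
def q(l,z): return p2w('top0',[(125+(x+.5)/3-.5,160+(y+.5)/3-.5) for x,y in l],z).round(4)
t=q([(38,150),(352,123),(361,240),(44,267)],.009);print(t,t.mean(0), [np.linalg.norm(t[i]-t[i-1]) for i in range(4)])
print('seats',q([(96,203),(198,194),(300,185)],.007))
print('spool',q([(675,67)],.029),'loupe',q([(569,209)],.027),'reel',q([(537,46)],.034))
b=q([(436,160),(488,214),(441,258),(391,205)],.022);print(b,b.mean(0));d=[b[i]-b[i-1] for i in range(4)]
print([(np.linalg.norm(x),np.degrees(np.arctan2(x[1],x[0]))) for x in d])
print('half',q([(695,212)],.022), 'rod',q([(400,123),(508,118)],.005))
e=t[0]-t[1];print('tray y dir',np.degrees(np.arctan2(e[1],e[0])))
e=t[3]-t[2];print('tray y dir',np.degrees(np.arctan2(e[1],e[0])))
```

```text
[[ 0.5247  0.17    0.009 ]
 [ 0.5441 -0.0861  0.009 ]
 [ 0.4482 -0.0926  0.009 ]
 [ 0.4295  0.1616  0.009 ]] [0.486625 0.038225 0.009   ] [np.float64(0.09556986972890573), np.float64(0.25683373999535186), np.float64(0.09612002913024949), np.float64(0.25488689648548035)]
seats [[ 0.4809  0.1218  0.007 ]
 [ 0.4873  0.0392  0.007 ]
 [ 0.4937 -0.0435  0.007 ]]
spool [[ 0.5832 -0.3479  0.029 ]] loupe [[ 0.469  -0.2581  0.027 ]] reel [[ 0.6008 -0.2365  0.034 ]]
[[ 0.5105 -0.1536  0.022 ]
 [ 0.4664 -0.1941  0.022 ]
 [ 0.4318 -0.156   0.022 ]
 [ 0.4745 -0.1169  0.022 ]] [ 0.4708  -0.15515  0.022  ]
[(np.float64(0.05140904589661237), np.float64(-45.551661709556605)), (np.float64(0.05987537056252761), np.float64(-137.4366482468101)), (np.float64(0.05146620250222467), np.float64(132.24373434694175)), (np.float64(0.05789732290874938), np.float64(42.48005144185335))]
half [[ 0.4661 -0.3589  0.022 ]] rod [[ 0.5444 -0.1254  0.005 ]
 [ 0.5475 -0.214   0.005 ]]
tray y dir 94.33197694126099
tray y dir 94.20733509422743
```

Call:
play_rows(deltas=[0, 0, 4, 28, -44, 0, 0, 0, 0, 4, 28, -44, 0, 0, 0, 0, 4, 28, -44, 0, 0, 0, 0, 4, 28, -44, 0, 0, 0, 0, 4, 28, -44, 0, 0, 0, 0, 4, 15, -42, 0, 0, 0, 0, 4, 15, -42, 0, 0, 0, 0, 4, 15, -42, 0, 0, 0, 0, 4, 15, -42, 0, 0, 0, 0, 4, 15, -42, 0, 0, 0, 0, 4, 15, -42, 0, 0], newtons=40)

```text
clock: 1.48
position: [0.4119, 0.0984, 0.2311]
tcp_rot: [-0.229, 0.973, 0.0, -0.0]
wrist_force: [0.3, -0.2, 0.4]
gripper_width: 0.997
```

```bash
python3 -c "
from h import *
print(env.sense())"
```

```text
{'clock': 1.475, 'joint_pos': array([ 2.34396623e-01, -1.91531606e-02, -4.38142426e-01,  1.15194153e+00,
        2.05417974e-05, -2.28119947e-01]), 'qd': array([-8.44328121e-01,  4.16389113e-02,  4.41901219e-02, -4.51788426e-03,
        4.21355808e-04, -1.39023109e+00]), 'joint_efforts': array([ 5.29403955e+00, -3.35342109e+01,  3.26420617e+01,  4.33383342e-01,
       -1.69342384e-02,  1.46608874e+00]), 'position': array([0.41186829, 0.0983553 , 0.23113718]), 'tcp_rot': array([-2.29202491e-01,  9.73378761e-01,  1.00598503e-05, -6.72643398e-05]), 'wrist_force': array([ 0.32105335, -0.2144773 ,  0.41300648]), 'moment': array([-0.0325046 , -0.04139967,  0.03032826]), 'gripper_width': 0.9967867205775321}
```

Call:
play_rows(deltas=[0, 0, 4, 2, -40, -11, 0, 0, 0, 4, 2, -40, -11, 0, 0, 0, 4, 2, -40, -11, 0, 0, 0, 4, 2, -40, -11, 0, 0, 0, 0, 2, -40, -11, 0, 0, 0, 0, 25, -28, -12, 0, 0, 0, 0, 25, -25, -13, 0, 0, 0, 0, 0, 0, 0, 0, 0, 0, 0, 0, 0, 0, 0])

```text
clock: 2.6
position: [0.4709, -0.1528, 0.1509]
tcp_rot: [-0.361, 0.932, 0.001, -0.001]
wrist_force: [0.5, 0.5, 0.5]
gripper_width: 1.001
```

```bash
python3 -c "
from h import *
snap('wrist','w1')
s=env.sense();print(s['position'],s['tcp_rot'],s['joint_pos'])
crop('w1',0,512,0,384,1.5,'w1b')"
```

```text
[ 0.47097929 -0.15253692  0.15125188] [-3.61519354e-01  9.32364445e-01  4.16119125e-04 -3.52527882e-04] [-3.13345064e-01  1.68166344e-01 -4.22947716e-01  9.80754459e-01
  2.00316516e-04 -1.05313919e+00]
```

View pics/w1b.png

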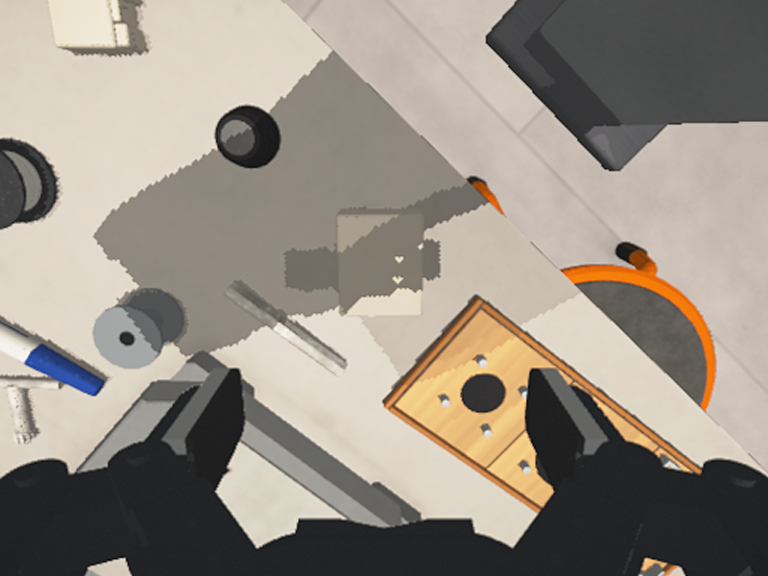

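The wrist view shows the block squared with the jaws: top corners at about (338,212), (423,213), (421,316), (341,314) in the 1.5x picture. The loupe lens is near (238,136) and the close-board disc near (484,393).

Run:
```python
from h import *
def q(l,z): return p2w('w1',[((x+.5)/1.5-.5,(y+.5)/1.5-.5) for x,y in l],z).round(4)
b=q([(338,212),(423,212),(421,316),(341,314)],.022);print(b,b.mean(0));d=[b[i]-b[i-1] for i in range(4)]
print([(np.linalg.norm(x),np.degrees(np.arctan2(x[1],x[0]))) for x in d])
print('loupe',q([(238,136)],.027),'close',q([(484,393)],.007),'reel',q([(127,338)],.034))
```

```text
[[ 0.4646 -0.1925  0.022 ]
 [ 0.4325 -0.1572  0.022 ]
 [ 0.4786 -0.1149  0.022 ]
 [ 0.5098 -0.1512  0.022 ]] [ 0.471375 -0.15395   0.022   ]
[(np.float64(0.06122687318490143), np.float64(-137.58152961355566)), (np.float64(0.04771268175233919), np.float64(132.28176679816107)), (np.float64(0.062565965188751), np.float64(42.53857460618459)), (np.float64(0.04786574975909184), np.float64(-49.32080495498447))]
loupe [[ 0.4687 -0.2577  0.027 ]] close [[ 0.4936 -0.0409  0.007 ]] reel [[ 0.6004 -0.2356  0.034 ]]
```

Call:
play_rows(deltas=[0, 0, 0, 0, -2, -40, 0, 0, 0, 0, 0, 0, -40, 0, 0, 0, 0, 0, 0, -30, 0, 0, 0, 0, 0, 0, -20, 0, 0, 0, 0, 0, 0, -12, 0, 0, 0, 0, 0, 0, -5, 0, 0, 0, 0, 0, 0, 0, 0, 0, 0, 0, 0, 0, 0, 255, 0, 0, 0, 0, 0, 0, 255, 0, 0, 0, 0, 0, 0, 255, 0, 0, 0, 0, 0, 0, 255, 0, 0, 0, 0, 0, 0, 255, 0, 0, 0, 0, 0, 0, 255], newtons=50)

```text
clock: 4.28
position: [0.4724, -0.1554, 0.0051]
tcp_rot: [-0.361, 0.932, -0.0, 0.001]
wrist_force: [-0.7, 0.1, 6.3]
gripper_width: 0.574
```

Call:
play_rows(deltas=[0, 0, 0, 0, 0, 15, 255, 0, 0, 0, -10, 0, 30, 255, 0, 0, 0, -10, 10, 25, 255, 0, 0, -5, 0, 35, 0, 255, 0, 0, -5, 0, 35, 0, 255, 0, 0, -5, 0, 35, 0, 255, 0, 0, -5, 0, 35, 0, 255, 0, 0, -5, 0, 35, 0, 255, 0, 0, -5, 9, 35, 0, 255, 0, 0, -4, 10, 30, 0, 255, 0, 0, -4, 10, 27, 0, 255, 0, 0, 0, 0, 0, 0, 255, 0, 0, 0, 0, 0, 0, 255, 0, 0, 0, 0, 0, 0, 255])

```text
clock: 6.02
position: [0.4803, 0.121, 0.0744]
tcp_rot: [-0.038, 0.999, -0.0, -0.0]
wrist_force: [-0.2, -0.1, -1.4]
gripper_width: 0.574
```

```bash
python3 -c "
from h import *
snap('wrist','w2');snap('top','t2')
s=env.sense();print(s['position'],s['tcp_rot'],s['joint_pos'],s['gripper_width'])
crop('w2',0,512,0,384,1,'w2b');crop('t2',110,300,150,270,2.69,'t2b')
import cv2
cv2.imwrite('pics/w2t2.png',np.vstack([cv2.imread('pics/w2b.png')[130:384],cv2.imread('pics/t2b.png')[:,:512]]))"
```

```text
[0.48046032 0.12105765 0.07434741] [-3.76214128e-02  9.99292048e-01 -9.61777277e-05 -1.51736632e-04] [ 2.46907765e-01  2.43542637e-01 -5.24123543e-01  8.03466962e-01
 -1.25110965e-04  1.71647199e-01] 0.5739488674954466Traceback (most recent call last):
  File "<string>", line 7, in <module>
    cv2.imwrite('pics/w2t2.png',np.vstack([cv2.imread('pics/w2b.png')[130:384],cv2.imread('pics/t2b.png')[:,:512]]))
                                ~~~~~~~~~^^^^^^^^^^^^^^^^^^^^^^^^^^^^^^^^^^^^^^^^^^^^^^^^^^^^^^^^^^^^^^^^^^^^^^^^^^
    return _nx.concatenate(arrs, 0, dtype=dtype, casting=casting)
           ~~~~~~~~~~~~~~~^^^^^^^^^^^^^^^^^^^^^^^^^^^^^^^^^^^^^^^
ValueError: all the input array dimensions except for the concatenation axis must match exactly, but along dimension 1, the array at index 0 has size 512 and the array at index 1 has size 511
```

View pics/w2.png

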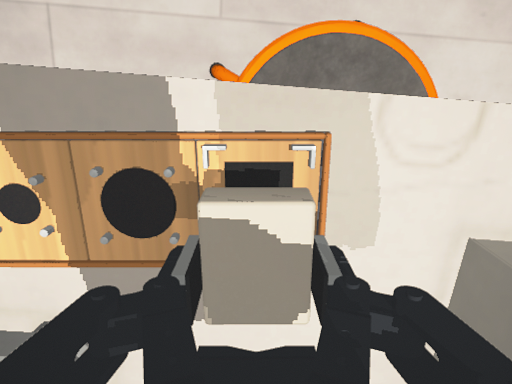

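Run:
```python
from h import *
print('wide',p2w('w2',[(139,203)],.007),'close',p2w('w2',[(18,203)],.007),'angle outer',p2w('w2',[(203,146),(315,146)],.015),'rim',p2w('w2',[(330,133),(325,266)],.009))
print('blk top',p2w('w2',[(201,200),(312,200),(207,322),(308,320)],.091))
```

```text
wide [[0.48715197 0.04174394 0.007     ]] close [[ 0.49335018 -0.0413213   0.007     ]] angle outer [[0.44279931 0.0858777  0.015     ]
 [0.43753553 0.1561005  0.015     ]] rim [[0.42945205 0.16578525 0.009     ]
 [0.5252758  0.17586866 0.009     ]]
blk top [[0.45125531 0.09708044 0.091     ]
 [0.44784811 0.14273046 0.091     ]
 [0.51150632 0.10137352 0.091     ]
 [0.50691716 0.14834178 0.091     ]]
```

Call:
play_rows(deltas=[0, 0, 0, 1, 1.5, -25, 255, 0, 0, 0, 0, 0, -20, 255, 0, 0, 0, 0, 0, -10, 255, 0, 0, 0, 0, 0, -4, 255, 0, 0, 0, 0, 0, -2.5, 255, 0, 0, 0, 0, 0, 0, 255, 0, 0, 0, 0, 0, 0, 255])

```text
clock: 7.0
position: [0.4822, 0.1234, 0.0132]
tcp_rot: [-0.038, 0.999, 0.0, 0.0]
wrist_force: [0.9, -0.1, -2.7]
gripper_width: 0.573
```

Call:
play_rows(deltas=[0, 0, 0, 0, 0, -1.2, 255, 0, 0, 0, 0, 0, 0, 255, 0, 0, 0, 0, 0, 0, 80, 0, 0, 0, 0, 0, 0, 60, 0, 0, 0, 0, 0, 0, 60, 0, 0, 0, 0, 0, 0, 60, 0, 0, 0, 0, 0, 20, 60, 0, 0, 0, 0, 0, 40, 0, 0, 0, 0, -20, 0, 40, 0, 0, 0, 0, 0, 0, 0, 0])

```text
clock: 8.25
position: [0.463, 0.1238, 0.1143]
tcp_rot: [-0.038, 0.999, 0.001, 0.002]
wrist_force: [1.4, -0.1, 0.8]
gripper_width: 0.998
```

```bash
python3 -c "
from h import *
snap('wrist','w3')
s=env.sense();print(s['position'],s['tcp_rot'],s['joint_pos'],s['gripper_width'])"
```

```text
[0.46264602 0.12360937 0.11280899] [-3.82083323e-02  9.99268633e-01  3.20564971e-04  1.48971657e-03] [ 2.61103812e-01  1.70572223e-01 -5.16385613e-01  8.80791038e-01
 -3.33189339e-05  1.84668403e-01] 1.0023944469509711
```

View pics/w3.png

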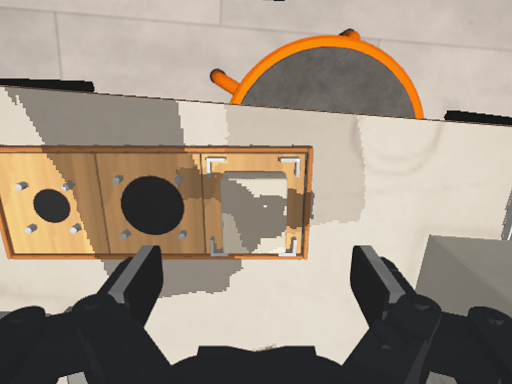

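The block lies centred inside the angles (block about (254,210), angles around it). On to the loupe.

Call:
play_rows(deltas=[0, 0, 0, 0, -38, 0, 0, 0, 0, 0, 0, -38, 0, 0, 0, 0, 0, 0, -38, 0, 0, 0, 0, 0, 0, -38, 0, 0, 0, 0, 0, 0, -38, 0, 0, 0, 0, 0, 0, -38, 0, 0, 0, 0, 0, 0, -38, 0, 0, 0, 0, 0, 0, -38, 0, 0, 0, 0, 0, 6, -38, 0, 0, 0, 0, 0, 0, -40, 0, 0, 0, 0, 0, 0, 0, 0, 0, 0, 0, 0, 0, 0, 0, 0])

```text
clock: 9.8
position: [0.467, -0.2581, 0.1103]
tcp_rot: [-0.038, 0.999, 0.001, -0.001]
wrist_force: [0.4, 0.8, 1.0]
gripper_width: 1.001
```

```bash
python3 -c "
from h import *
snap('wrist','w4')
s=env.sense();print(s['position'],s['tcp_rot'],s['joint_pos'],s['gripper_width'])"
```

```text
[ 0.46711837 -0.2577654   0.1105445 ] [-3.82629510e-02  9.99267152e-01  6.72960377e-04 -8.07879749e-04] [-5.04436956e-01  2.72492935e-01 -3.90431525e-01  9.09950574e-01
  3.18057027e-04 -5.80981916e-01] 0.9949366870244662
```

View pics/w4.png

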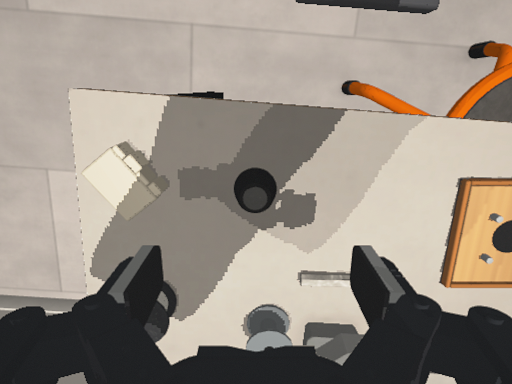

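The loupe's lens (255,199) lies midway between the fingers.

Call:
play_rows(deltas=[0, 0, 0, 2, 0, -35, 0, 0, 0, 0, 0, 0, -30, 0, 0, 0, 0, 0, 0, -20, 0, 0, 0, 0, 0, 0, -12, 0, 0, 0, 0, 0, 0, -5, 0, 0, 0, 0, 0, 0, 0, 120, 0, 0, 0, 0, 0, 0, 255, 0, 0, 0, 0, 0, 0, 255, 0, 0, 0, 0, 0, 0, 255, 0, 0, 0, 0, 0, 0, 255, 0, 0, 0, 0, 0, 0, 255], newtons=30)

```text
clock: 11.22
position: [0.4703, -0.259, 0.0104]
tcp_rot: [-0.038, 0.999, -0.0, 0.001]
wrist_force: [-0.8, 1.3, 5.5]
gripper_width: 0.332
```

Call:
play_rows(deltas=[0, 0, 0, 0, 0, 0, 100, 0, 0, 0, 0, 0, 0, 100, 0, 0, 0, 0, 0, 0, 100, 0, 0, 0, -1, 0, -4, 100, 0, 0, 0, 0, 0, -4, 100, 0, 0, 0, 0, 0, 0, 255, 0, 0, 0, 0, 0, 0, 255, 0, 0, 0, 0, 0, 0, 255, 0, 0, 0, 0, 0, 0, 255, 0, 0, 0, 0, 0, 0, 255], newtons=30)

```text
clock: 12.48
position: [0.4688, -0.2587, 0.0016]
tcp_rot: [-0.038, 0.999, -0.0, 0.0]
wrist_force: [0.2, -0.2, -0.6]
gripper_width: 0.375
```

Call:
play_rows(deltas=[0, 0, 0, 0, 0, 12, 255, 0, 0, 0, 0, 0, 30, 255, 0, 0, 0, 0, 17, 30, 255, 0, 0, 0, 0, 35, 0, 255, 0, 0, 0, 0, 35, 0, 255, 0, 0, 0, 0, 35, 0, 255, 0, 0, 0, 5, 35, 0, 255, 0, 0, 0, 10, 35, 0, 255, 0, 0, 0, 10, 25, 0, 255, 0, 0, 0, 0, 0, 0, 255, 0, 0, 0, 0, 0, 0, 255])

```text
clock: 13.85
position: [0.4937, -0.0421, 0.074]
tcp_rot: [-0.038, 0.999, -0.0, 0.0]
wrist_force: [-0.3, 0.4, 0.1]
gripper_width: 0.377
```

```bash
python3 -c "
from h import *
snap('wrist','w5')
s=env.sense();print(s['position'],s['tcp_rot'],s['joint_pos'],s['gripper_width'])"
```

```text
[ 0.49351851 -0.04236225  0.07386681] [-3.77399295e-02  9.99287577e-01 -1.89316825e-04 -2.78679638e-05] [-8.53717115e-02  2.43596044e-01 -5.25351871e-01  8.01857225e-01
 -3.82612399e-04 -1.60869499e-01] 0.37153190084358295
```

View pics/w5.png

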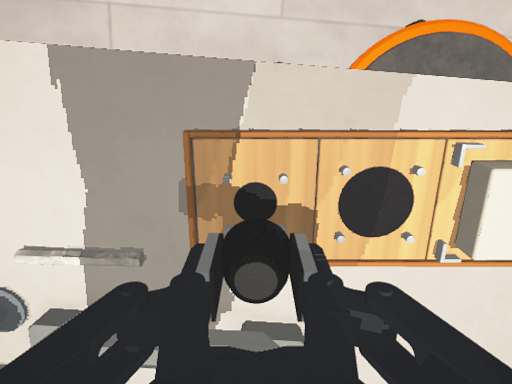

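The loupe is upright and lined up: the front pegs are at (228,178) and (284,178), either side of it.

Call:
play_rows(deltas=[0, 0, 0, 0, 0, -25, 255, 0, 0, 0, 0, 0, -20, 255, 0, 0, 0, 0, 0, -12, 255, 0, 0, 0, 0, 0, -5, 255, 0, 0, 0, 0, 0, -3, 255, 0, 0, 0, 0, 0, 0, 255, 0, 0, 0, 0, 0, 0, 255])

```text
clock: 14.78
position: [0.4942, -0.0417, 0.0091]
tcp_rot: [-0.038, 0.999, -0.0, 0.0]
wrist_force: [-0.7, 0.2, -0.6]
gripper_width: 0.379
```

Call:
play_rows(deltas=[0, 0, 0, 0, 0, -0.5, 140, 0, 0, 0, 0, 0, 0, 110, 0, 0, 0, 0, 0, 0, 110, 0, 0, 0, 0, 0, 0, 110, 0, 0, 0, 0, 0, 20, 110, 0, 0, 0, 0, 0, 40, 110, 0, 0, 0, -17, -10, 40, 0, 0, 0, 0, -17, -30, 0, 0, 0, 0, 0, 0, -45, 0, 0, 0, 0, 0, 0, -45, 0, 0, 0, 0, 0, 0, -45, 0, 0, 0, 0, 0, 15, -45, 0, 0, 0, 0, 0, 35, -40, 0, 0, 0, 0, 0, 35, -30, 0, 0, 0, 0, 0, 30, -14, 0, 0, 0, 0, 0, 8, -2, 0, 0, 0, 0, 0, 0, 0, 0, 0, 0, 0, 0, 0, 0, 0, 0])

```text
clock: 17.02
position: [0.5816, -0.3469, 0.108]
tcp_rot: [-0.038, 0.999, 0.0, -0.001]
wrist_force: [0.4, 0.1, 1.0]
gripper_width: 0.998
```

```bash
python3 -c "
from h import *
snap('wrist','w6');snap('top','t6')
s=env.sense();print(s['position'],s['tcp_rot'],s['joint_pos'],s['gripper_width'])
a=cv2.imread('pics/w6.png');crop('t6',125,385,160,260,2,'x');b=cv2.imread('pics/x.png')
cv2.imwrite('pics/w6b.png',np.vstack([a,b[:,:512]]))"
```

```text
[ 0.58191758 -0.34709864  0.10835738] [-3.81583573e-02  9.99271675e-01  1.11577713e-04 -2.18607392e-04] [-5.37797840e-01  5.24609343e-01 -1.83110804e-02  1.02836412e+00
 -5.09736748e-05 -6.14133077e-01] 1.0012629899370402
```

View pics/w6b.png

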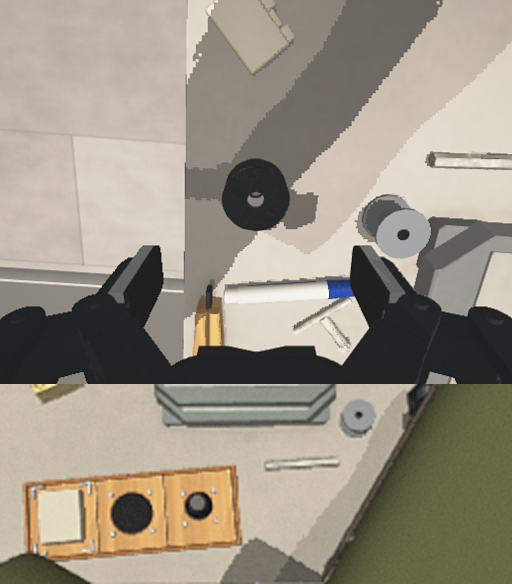

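```bash
python3 -c "
from h import *
print(p2w('w6',[(256,199)],.029))
print('loupe',p2w('t6',[(125+(199.5)/2-.5,160+(500.5-384)/2-.5)],.034))"
```

```text
[[ 0.58359467 -0.34551631  0.029     ]]
loupe [[ 0.49825877 -0.04398534  0.034     ]]
```

Call:
play_rows(deltas=[0, 0, 0, 1.5, 1, -35, 0, 0, 0, 0, 0, 0, -30, 0, 0, 0, 0, 0, 0, -22, 0, 0, 0, 0, 0, 0, -12, 0, 0, 0, 0, 0, 0, -6, 0, 0, 0, 0, 0, 0, -1.5, 0, 0, 0, 0, 0, 0, 0, 100, 0, 0, 0, 0, 0, 0, 255, 0, 0, 0, 0, 0, 0, 255, 0, 0, 0, 0, 0, 0, 255, 0, 0, 0, 0, 0, 0, 255, 0, 0, 0, 0, 0, 0, 255], newtons=50)

```text
clock: 18.62
position: [0.5848, -0.3472, 0.0029]
tcp_rot: [-0.038, 0.999, -0.001, 0.001]
wrist_force: [-1.1, 0.3, 5.8]
gripper_width: 0.543
```

Call:
play_rows(deltas=[0, 0, 0, 0, 0, 8, 255, 0, 0, 0, 0, 0, 20, 255, 0, 0, 0, -10, 0, 25, 255, 0, 0, 0, -20, 0, 22, 255, 0, 0, 0, 0, 0, 0, 255, 0, 0, 0, 0, 0, 0, 255])

```text
clock: 19.38
position: [0.5548, -0.3467, 0.0769]
tcp_rot: [-0.038, 0.999, -0.0, 0.0]
wrist_force: [0.9, -0.3, -2.3]
gripper_width: 0.538
```

```bash
python3 -c "
from h import *
snap('wrist','w7')
s=env.sense();print(s['position'],s['tcp_rot'],s['joint_pos'],s['gripper_width'])
crop('w7',100,400,130,380,2,'w7b')"
```

```text
[ 0.5545466  -0.34649634  0.07623887] [-3.81984738e-02  9.99270160e-01  1.49041279e-04 -3.73742884e-05] [-5.58579262e-01  5.07731387e-01 -1.24384569e-01  9.38909717e-01
  2.04549867e-04 -6.34994825e-01] 0.5384272526092819
```

View pics/w7b.png

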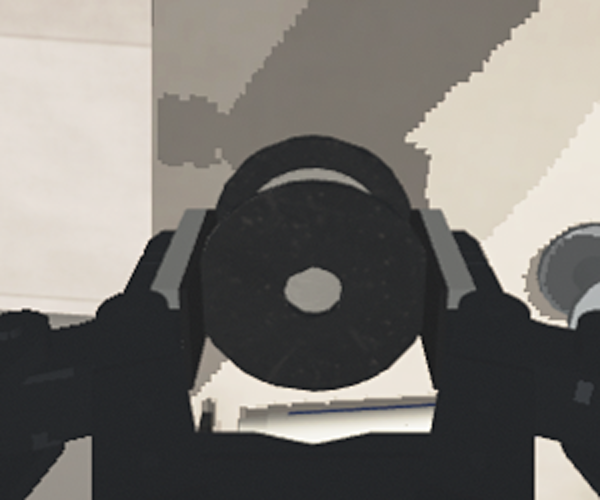

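The spool is held upright, top flange level between the pads. On to the wide board, along the front.

Call:
play_rows(deltas=[0, 0, 0, -30, 27, 0, 255, 0, 0, 0, -30, 30, 0, 255, 0, 0, 0, -25, 35, 0, 255, 0, 0, 0, -5, 35, 0, 255, 0, 0, 0, 0, 35, 0, 255, 0, 0, 0, 0, 40, 0, 255, 0, 0, 0, 0, 40, 0, 255, 0, 0, 0, 0, 40, 0, 255, 0, 0, 0, 0, 40, 0, 255, 0, 0, 0, 7, 35, 0, 255, 0, 0, 0, 15, 30, 0, 255, 0, 0, 0, 0, 0, 0, 255, 0, 0, 0, 0, 0, 0, 255])

```text
clock: 21.05
position: [0.4857, 0.0403, 0.0759]
tcp_rot: [-0.038, 0.999, -0.0, -0.001]
wrist_force: [0.2, -0.2, -2.0]
gripper_width: 0.542
```

```bash
python3 -c "
from h import *
print(p2w('w7',[(256.2,274.7)],.1023))
snap('wrist','w8')
s=env.sense();print(s['position'],s['tcp_rot'],s['joint_pos'],s['gripper_width'])"
```

```text
[[ 0.55351405 -0.34576512  0.1023    ]]
[0.48561194 0.03991228 0.07602025] [-3.79953705e-02  9.99277613e-01 -1.69774773e-04 -7.57911795e-04] [ 8.21902397e-02  2.28607421e-01 -5.39462605e-01  8.04255644e-01
 -2.72262108e-04  6.18138812e-03] 0.5377976718500486
```

View pics/w8.png

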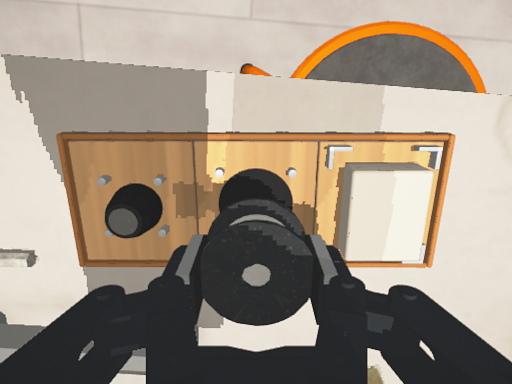

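Call:
play_rows(deltas=[0, 0, 0, 2, 0, -25, 255, 0, 0, 0, 0.5, 0, -20, 255, 0, 0, 0, 0, 0, -12, 255, 0, 0, 0, 0, 0, -5, 255, 0, 0, 0, 0, 0, -3, 255, 0, 0, 0, 0, 0, 0, 255, 0, 0, 0, 0, 0, 0, 255])

```text
clock: 21.98
position: [0.4892, 0.0404, 0.0121]
tcp_rot: [-0.038, 0.999, 0.0, 0.0]
wrist_force: [0.2, 0.3, -2.7]
gripper_width: 0.537
```

Call:
play_rows(deltas=[0, 0, 0, 0, 0, -1.5, 255, 0, 0, 0, 0, 0, -0.5, 255, 0, 0, 0, 0, 0, 0, 255])

```text
clock: 22.35
position: [0.4889, 0.0404, 0.0099]
tcp_rot: [-0.038, 0.999, 0.0, 0.0]
wrist_force: [-0.9, 0.9, 4.0]
gripper_width: 0.539
```

Call:
play_rows(deltas=[0, 0, 0, 0, 0, 0, 100, 0, 0, 0, 0, 0, 0, 75, 0, 0, 0, 0, 0, 0, 75, 0, 0, 0, 0, 0, 0, 75, 0, 0, 0, 0, 0, 12, 75, 0, 0, 0, 0, 0, 30, 75, 0, 0, 0, 0, 0, 40, 75, 0, 0, 0, -10, 0, 30, 75, 0, 0, 0, -30, 0, 10, 75, 0, 0, 0, 0, 0, 0, 75, 0, 0, 0, 0, 0, 0, 75])

```text
clock: 23.72
position: [0.4494, 0.0403, 0.1321]
tcp_rot: [-0.038, 0.999, -0.0, 0.001]
wrist_force: [0.2, -0.4, -0.2]
gripper_width: 0.702
```

```bash
python3 -c "
from h import *
snap('wrist','w9')
s=env.sense();print(s['position'],s['wrist_force'],s['gripper_width'])"
```

```text
[0.44942272 0.04032921 0.13178359] [0.31268903 0.20337714 0.07917844] 0.7083764661701587
```

View pics/w9.png

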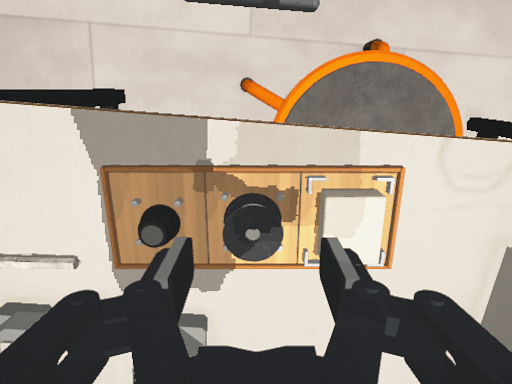

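```bash
python3 -c "
from h import *
s=p2w('w9',[(253,235)],.036);l=p2w('w9',[(151,236)],.034);b=p2w('w9',[(320,191),(386,191),(380,264),(319,262)],.029)
print('spool',s,'loupe',l,'block',b.mean(0),b)
print('pegs close',p2w('w9',[(136,202),(179,202)],.015),'pegs wide',p2w('w9',[(225,196),(281,196)],.015))"
```

```text
spool [[0.48845015 0.04204773 0.036     ]] loupe [[ 0.49652698 -0.04089683  0.034     ]] block [0.47964394 0.12292408 0.029     ] [[0.44936207 0.0927716  0.029     ]
 [0.44540315 0.14535897 0.029     ]
 [0.51091326 0.15306096 0.029     ]
 [0.5128973  0.10050479 0.029     ]]
pegs close [[ 0.47518425 -0.05900881  0.015     ]
 [ 0.47243863 -0.02249972  0.015     ]] pegs wide [[0.46410443 0.01632559 0.015     ]
 [0.46054291 0.06365664 0.015     ]]
```

```bash
python3 -c "
from h import *
print(env.job_done())"
```

```text
the job is handed in; nothing more can be done
None
```

I packed the tray and handed the job in at about 24 s. The soldering block is inside the corner angles, the loupe among the close-set pegs and the spool among the wide-set pegs. All three are released, with the gripper clear above the tray.

- **Placing:** In the last wrist picture all three stand on their own boards. I measure each about 3 mm or less from its board's centre, against the 13 mm allowed. The block's long side is within a few degrees of the board's x axis.
- **Disagreements:** The wrist and top cameras differed by about 2.5 mm in y on where the boards are. A coarse top-camera reading put the loupe about 4 mm off centre; the final close-up gave 3 mm. The spool gripped at 46 mm instead of the nominal 50 mm, but it was held level and stands flat.
- **Look-alikes:** I never touched the half block or the empty reel. I did not re-measure their positions at the end.

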